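Line up hatch covers for inspection and swing the lamp over them

ROBOT

A 6-joint arm with a two-finger parallel gripper is mounted at the origin on the work surface. World frame = base frame: x ahead of the robot, y to its left, z up, the work surface at z = 0. Lengths are in m, angles in degrees, forces in N, time in s.
With the tool pointing down it reaches from about 0.275 to 0.725 m from the base axis. Payload 15.9 kg.
Tool frame: the origin (TCP) lies at the centre of the arm's flange, where the gripper is bolted on; the fingertips stand 173 mm ahead of it and the grasp point (between the pads) lies 155 mm ahead of it; z points along the fingers, y is the line along which they close (so a half turn about z gives the same grasp; the last joint's range is limited). The gripper opens to 85 mm and grips with 20 to 120 N. Pads are 22 mm wide; open, the fingers measure 114 mm over their backs; the gripper's body (76 mm by 85 mm) begins 54 mm behind the grasp point. The pads swing forward as they close: fully open they stand 13 mm farther back than shut.
Start: joints at [-69.271, 12.198, -1.971, 75.831, 0, 90], TCP at [0.177, -0.468, 0.405] pointing down, gripper open.
Joint ranges: [-170.91, 170.91], [-42.67, 98.43], [-65.05, 77.54], [-120.47, 116.71], [-90, 82.35], [-180, 180]. Speed limits (degrees/s): [108.29, 108.29, 136.94, 147.25, 180, 180].

INTERFACE

Orientations are given as [roll, pitch, yaw] about the fixed x, y, z axes, in that order (R = Rz(yaw) Ry(pitch) Rx(roll)).
In Python, from plant import env gives the robot as it stands.
- The arm moves only by the shell command python3 -m inch 'ROWS' [FORCE]. ROWS is text: rows parted by semicolons, each of 7 numbers parted by spaces: the shift along the tool's x, y, z scaled (see below), then the turn, a rotation vector about the tool's x, y, z scaled (see below), then the opening, from 0 (shut) to 1 (fully open). A call has 1 to 10 rows; each row is the pose to reach, as a shift and turn from the pose commanded when the call began, along the tool's axes at that moment; what a row does not reach only later rows make up. The controller multiplies each number of a shift by 0.4 m and each number of a turn by 30 degrees. A row lasts 1/12 s, in which the tool goes at most 41.7 mm and 7.16 degrees, less where a joint would pass 70% of its speed; a pose out of reach is approached as far as the arm can. A call with a number of a shift or a turn outside -1 to 1 is refused whole. A call with a gripper value outside its range is refused whole. The fingers move at their own pace and stop on an object; FORCE is the grip in N (left out, the last holds). Time passes only in rows, so rows that repeat a pose let the fingers close. It gives the time, the measured TCP pose, the force, the opening and the grip force at its end, in the units of the state.
- env.get_state(): the state, without advancing time (a new reading comes with each control period).
- env.read_camera(name): name is "scene" or "top" or "wrist"; returns (picture, depth): 384x512x3 uint8, red, green, blue; 384x512 float32, m along the optical axis (not along the pixel's ray), 0 where there is no reading.
- env.camera_model(name): a dict with "fx", "fy", "cx", "cy" (pixels), "R" (3x3) and "t" (3): a world point X has camera coordinates R X + t. Camera axes: x right, y down, z forward; pixel columns grow to the right and rows downward; lengths in m; the calibration is good to about 2 mm. A picture is of the moment at which its call begins: read the wrist's pose just before it. camera_model takes no time and is no camera call; for the wrist camera it gives the pose at the moment of the call.
- env.hand_in(): hands the job in; it is judged then, once.
The state is a dict: "time_s": time; "qpos": joint angles; "qvel": joint speeds; "joint_efforts": joint torques, N m; "eef_pos": TCP position; "eef_rot": TCP orientation; "wrist_force": force on the tool from outside, world axes, zero at the start; "wrist_torque": the same for the moment, N m; "opening": finger opening in m; "grip_force": force on a finger pad.
Only numpy, scipy, OpenCV 4.12 (cv2) and the standard library are available. Lean on these libraries where they do the work, as an engineer would, in place of code of your own. Each camera call takes 0.05 s, during which the arm holds its last target. There are 200 camera calls.

TASK

Slide the three loose black hatch covers, flat on the table, into one tight, even row in the L-shaped dark steel stop: side by side without gaps, each with a short end flush against the long rail, the first hard against the short end block. Then swing the inspection lamp over so that its head is centred above the middle cover. Do not lift or tip the covers, and leave the other things on the table where they are.

Things in the scene. Friction and masses are not known exactly. Their poses are not given: they have to be found in the camera images.
- cover0: loose black plastic hatch cover, a flat slab 104 mm along its x, 84 mm along its y, 22 mm high plus a 4 mm raised grey panel (78 x 60 mm) on top; about 0.3 kg, the three are identical, the same either way round; origin at the centre of the underside, z up
- cover1: loose black plastic hatch cover, a flat slab 104 mm along its x, 84 mm along its y, 22 mm high plus a 4 mm raised grey panel (78 x 60 mm) on top; about 0.3 kg, the three are identical, the same either way round; origin at the centre of the underside, z up
- cover2: loose black plastic hatch cover, a flat slab 104 mm along its x, 84 mm along its y, 22 mm high plus a 4 mm raised grey panel (78 x 60 mm) on top; about 0.3 kg, the three are identical, the same either way round; origin at the centre of the underside, z up
- stop: fixed L-shaped dark steel stop, 24 mm high. Origin on the table at its inside corner. Rail: face is the plane x = 0, 20 mm thick (on +x), from y = -20 to +440 mm. End block: face is the plane y = 0, 20 mm thick (on -y), from the rail to x = -80 mm. The row lies on its -x, +y side, growing along +y from the block
- row_mid (a point): point 26 mm above the table over the middle of the place where the finished row belongs (middle cover's centre): x = -52, y = 126 mm in the stop's frame
- lamp_arm (a joint): angle (rad) of the inspection lamp's level boom about its upright post; 0 = boom parallel to the stop's -x axis, grows clockwise seen from above, towards the row; range -0.6 to 1.9, stiff enough to stay where it is left (about 3 N at 0.19 m from the hinge)
- lamp_hinge (a point): on the hinge axis at the height of the boom's middle, about 189 mm above the table. The boom is an aluminium bar 18 mm wide, 22 mm high, from the post to the head. The post is 26 mm across, on a 90 mm square foot 12 mm high, at x = 30, y = -130 mm in the stop's frame
- lamp_head (a point): centre of the underside of the round white lamp head (110 mm across, 44 mm high, underside 156 mm and top 200 mm above the table), 269 mm from the hinge axis
- tape: bystander: paper-coloured tape roll lying flat, 90 mm across, 22 mm high; origin centre of underside
- screwdriver: bystander: screwdriver 190 mm long lying behind the rail; origin near its middle
- carton: bystander: closed cardboard carton 100 x 70 x 45 mm; origin centre of underside
- handset: bystander: black hand controller 85 x 150 x 26 mm with two short sticks (43 mm high in all); origin centre of underside
- bin: bystander: open blue bin 200 x 140 x 75 mm; origin centre of underside
Things that resemble listed ones, but are neither listed nor needed, are in the scene too. What is shaped like the cover2 but pink or turquoise is not meant.

How it is judged:
By the outcome, as a careful person would: the job done as asked, in the order asked, and still so for the second after the job is handed in, with the robot touching nothing.
It also fails if it takes over 69 s, if anything falls off the work surface, if the arm or the gripper's body presses on something with over 40 N, if the wrist force passes 120 N, or if a joint passes its speed limit or range.

## Working session

There is one attempt and no reset: what is moved stays moved. The work goes in short steps, Python scripts to look and compute and a shell command to move; the robot and the scene stay as the last step left them, time stands still between calls to the robot, and variables do not carry over. Pictures are saved under pics/ and viewed, at most 10 in all, crops included, and the job is handed in when it is done.

```bash
ls; mkdir -p pics; python3 - <<'E'
from plant import env
import cv2,numpy as np
for n in ["top","scene"]:
    p,d=env.read_camera(n); m=env.camera_model(n)
    cv2.imwrite(f"pics/{n}0.png",p[:,:,::-1]); np.savez(f"{n}0.npz",p=p,d=d,**m)
    print(n,m)
s=env.get_state();print(s)
E
```

```text
pics
top {'fx': 463.03684121523844, 'fy': 463.03684121523844, 'cx': 262.39648993619943, 'cy': 191.75500877192016, 'R': array([[-0.00791672, -0.99994742,  0.00651747],
       [-0.99090265,  0.00696912, -0.13440002],
       [ 0.13434753, -0.00752218, -0.99090573]]), 't': array([-0.10557804,  0.56424783,  1.59866816])}
scene {'fx': 419.4827518338591, 'fy': 419.4827518338591, 'cx': 254.3225406782877, 'cy': 192.30721621514215, 'R': array([[-0.57711275,  0.81629241, -0.02464897],
       [ 0.50070502,  0.3298282 , -0.80031734],
       [-0.64516304, -0.4742152 , -0.59906977]]), 't': array([ 0.39589859, -0.1256446 ,  1.7916552 ])}
{'time_s': 0.1, 'qpos': array([-6.92704382e+01,  1.22214491e+01, -2.00308642e+00,  7.58301657e+01,
       -1.09628654e-03,  9.00027205e+01]), 'qvel': array([ 0.04158873, -0.10001268,  0.13878618, -0.028688  ,  0.02797828,
       -0.05544933]), 'joint_efforts': array([-1.10331865e-03, -6.87242174e+01,  4.87811780e+01,  1.20760087e-02,
        1.85595070e-05, -3.20337028e-05]), 'eef_pos': array([ 0.17693339, -0.46751868,  0.40428102]), 'eef_rot': array([-1.79945299e+02,  1.09888335e-03,  2.07268423e+01]), 'wrist_force': array([-0.37467239,  0.34141386, -0.12727323]), 'wrist_torque': array([-0.0080104 , -0.01554658, -0.02993188]), 'grip_force': 0.0, 'opening': 0.08562531515226961}
```

View pics/top0.png

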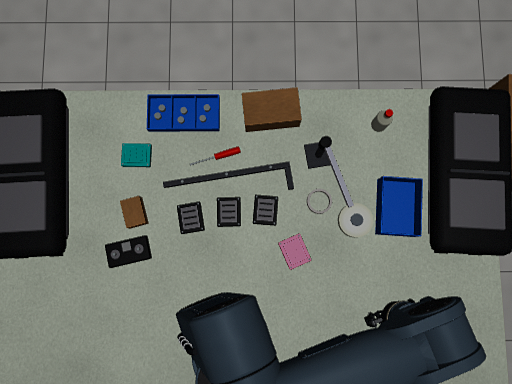

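View pics/scene0.png

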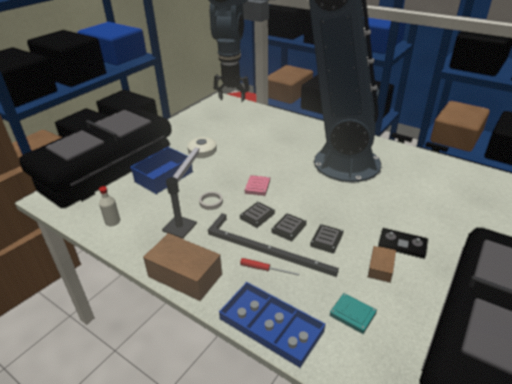

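The top view shows the covers at about (190,217), (229,211) and (265,209). The stop's rail runs (165,185) to (290,165), with its end block going down to (292,188). The lamp post is at (320,150), its head at (357,220), the tape at (318,201), and the pink decoy at (295,251). The scene view agrees.

```bash
cat > h.py <<'E'
import numpy as np,cv2
def load(n):
    z=np.load(n); return z['p'],z['d'],{k:z[k] for k in('fx','fy','cx','cy','R','t')}
def ray(m,uv,h):
    uv=np.atleast_2d(uv).astype(float)
    d=np.c_[(uv[:,0]-m['cx'])/m['fx'],(uv[:,1]-m['cy'])/m['fy'],np.ones(len(uv))]@m['R']
    c=-m['R'].T@m['t']; return c+d*((h-c[2])/d[:,2])[:,None]
def proj(m,X):
    c=np.atleast_2d(X)@m['R'].T+m['t']; return np.c_[c[:,0]/c[:,2]*m['fx']+m['cx'],c[:,1]/c[:,2]*m['fy']+m['cy']]
E
python3 - <<'E'
from h import *
p,d,m=load('top0.npz')
g=p.max(2); k=4
big=cv2.resize(p,None,fx=k,fy=k,interpolation=cv2.INTER_CUBIC)
mask=(big.max(2)<105).astype(np.uint8)
mask=cv2.morphologyEx(mask,cv2.MORPH_CLOSE,np.ones((13,13)))
cs,_=cv2.findContours(mask,cv2.RETR_EXTERNAL,cv2.CHAIN_APPROX_NONE)
for c in cs:
    if cv2.contourArea(c)<1500: continue
    uv=(c[:,0]+.5)/k-.5
    if uv[:,1].max()>285 or uv[:,0].min()<70 or uv[:,0].max()>430: continue
    X=ray(m,uv,0.022)[:,:2]
    r=cv2.minAreaRect((X*1000).astype(np.float32))
    print(uv.mean(0).round(),np.round(r[0],1),np.round(r[1],1),round(r[2],1), cv2.contourArea(c))
    if r[1][0]>300 or r[1][1]>300:
        a=cv2.approxPolyDP(c,12,True)[:,0]
        print(np.round(np.c_[(a+.5)/k-.5,ray(m,(a+.5)/k-.5,.024)*1000],1))
# white lamp head
from cv2 import HoughCircles
def blob(name,mk,h):
    cs,_=cv2.findContours(mk.astype(np.uint8),cv2.RETR_EXTERNAL,cv2.CHAIN_APPROX_NONE)
    for c in cs:
        if cv2.contourArea(c)>800:
            uv=(c[:,0]+.5)/k-.5; (x,y),R=cv2.minEnclosingCircle((ray(m,uv,h)[:,:2]*1000).astype(np.float32)); print(name,uv.mean(0).round(),round(x),round(y),round(R))
blob('white',(big.min(2)>205),.2)
for n,uv in [('head',(357,220)),('post',(322,143)),('tape',(318,201)),('tablept',(250,250))]:
    v,u=uv[1],uv[0]; z=d[v,u]; c=np.array([(u-m['cx'])/m['fx'],(v-m['cy'])/m['fy'],1])*z
    print(n,(m['R'].T@(c-m['t'])).round(3))
for n,uv,h in [('tape',(318,201),.022),('head',(356.5,220.5),.2),('posttop',(324,143),.2),('carton',(134,212),.045),('hand',(129,252),.026),('pink',(295,251),.022)]: print(n,ray(m,uv,h).round(3))
E
```

```text
[128. 251.] [358.9 363.5] [ 89.  155.6] 12.7 17354.0
[356. 219.] [ 464.9 -442.4] [43.2 44.2] 24.9 1860.0
[190. 217.] [476.2 146.5] [108.3  88.7] 9.0 11633.0
[228. 211.] [496.4  11.4] [107.4  87.3] 1.3 11356.5
[134. 212.] [497.6 347.2] [109.5  82.1] 15.6 10518.0
[265. 210.] [ 501.4 -119.1] [ 87.2 107.6] 84.8 11257.5
[399. 207.] [ 511.2 -595.5] [165.  213.2] 85.4 41530.0
[235. 175.] [596.9  13.7] [104.9 463.3] 7.3 15685.0
[[ 293.4  188.4  576.8 -220.7   24. ]
 [ 288.6  160.9  676.9 -205.2   24. ]
 [ 162.4  182.4  601.7  247.1   24. ]
 [ 163.9  187.6  582.7  241.3   24. ]
 [ 283.6  168.6  648.7 -186.8   24. ]
 [ 287.6  189.1  574.2 -200.1   24. ]]
[137. 157.] [703.6 344.6] [110.2  89.3] 88.4 5150.5
[328. 169.] [ 629.6 -336.1] [272.8 111.6] 14.4 11272.5
[381. 120.] [ 823.1 -545.7] [58.6 87.7] 49.8 3141.5
[183. 113.] [858.3 176.8] [138.5 264.1] 0.0 41692.0
head [ 0.449 -0.407  0.199]
post [ 0.698 -0.302  0.206]
tape [ 0.534 -0.311 -0.001]
tablept [ 0.36  -0.064  0.001]
tape [[ 0.531 -0.308  0.022]]
head [[ 0.448 -0.405  0.2  ]]
posttop [[ 0.699 -0.309  0.2  ]]
carton [[0.494 0.339 0.045]]
hand [[0.356 0.358 0.026]]
pink [[ 0.355 -0.223  0.022]]
```

```bash
cat >> h.py <<'E'
def sf(X): # world -> stop frame mm
    S=np.load('stop.npy'); a=S[2]; x=np.atleast_2d(X)[:,:2]*1000-S[:2]
    return x@np.array([[np.cos(a),-np.sin(a)],[np.sin(a),np.cos(a)]])
E
python3 - <<'E'
from h import *
p,d,m=load('top0.npz'); k=4
big=cv2.resize(p,None,fx=k,fy=k,interpolation=cv2.INTER_CUBIC)
mask=(big.max(2)<105).astype(np.uint8)
cs,_=cv2.findContours(mask,cv2.RETR_EXTERNAL,cv2.CHAIN_APPROX_NONE)
c=[c for c in cs if cv2.boundingRect(c)[2]>460 and cv2.boundingRect(c)[2]<560 and cv2.boundingRect(c)[3]<150][0]
X=ray(m,(c[:,0]+.5)/k-.5,.024)[:,:2]*1000
def fit(A,B):
    A,B=map(np.array,(A,B)); u=(B-A)/np.linalg.norm(B-A); n=np.array([-u[1],u[0]])
    s=(X-A)@u; t=(X-A)@n; L=np.linalg.norm(B-A)
    q=X[(s>8)&(s<L-8)&(abs(t)<6)]; vx,vy,x,y=cv2.fitLine(q.astype(np.float32),cv2.DIST_HUBER,0,.01,.01).ravel()
    return np.array([x,y]),np.array([vx,vy]),len(q)
inn=fit((648.7,-186.8),(582.7,241.3)); back=fit((676.9,-205.2),(601.7,247.1)); bi=fit((648.7,-186.8),(574.2,-200.1)); bo=fit((676.9,-205.2),(576.8,-220.7))
for f in(inn,back,bi,bo): print(f, np.degrees(np.arctan2(f[1][1],f[1][0])))
ang=lambda v:np.arctan2(-v[0]*np.sign(v[1]),v[1]*np.sign(v[1]))
a=(ang(inn[1])+ang(back[1]))/2
ex=np.array([np.cos(a),np.sin(a)]);ey=np.array([-np.sin(a),np.cos(a)])
xi,xb=inn[0]@ex,back[0]@ex; yi,yo=bi[0]@ey,bo[0]@ey
print('thick',xb-xi,yi-yo,'angle',np.degrees(a))
C=ex*((xi+xb)/2-10)+ey*((yi+yo)/2+10); print(C)
np.save('stop.npy',[*C,a])
for n,x in dict(A=(.5014,-.1191),B=(.4964,.0114),C=(.4762,.1465),head=(.448,-.405),post=(.698,-.306),tape=(.531,-.308),carton=(.494,.343),tcp=(.1769,-.4675),pink=(.355,-.223)).items(): print(n,sf(x).round(1))
E
```

```text
(array([615.9229  ,  27.221882], dtype=float32), array([ 0.15569243, -0.9878056 ], dtype=float32), 460) -81.04304
(array([639.21234,  33.12441], dtype=float32), array([ 0.15593347, -0.9877676 ], dtype=float32), 488) -81.02906
(array([ 611.3631 , -193.96852], dtype=float32), array([0.9865737 , 0.16331664], dtype=float32), 65) 9.399458
(array([ 626.76355, -214.0718 ], dtype=float32), array([0.98713857, 0.1598668 ], dtype=float32), 93) 9.199164
thick 23.924683 22.257324 angle 8.963946
[ 651.96985 -188.70586]
A [[-137.9   92.2]]
B [[-122.5  221.9]]
C [[-121.4  358.5]]
head [[-235.2 -181.9]]
post [[  27.2 -123. ]]
tape [[-138.1  -99. ]]
carton [[-73.2 549.8]]
tcp [[-512.7 -201.4]]
pink [[-298.7   12.4]]
```

```bash
cat >> h.py <<'E'
def st(*goals): # print pose in stop frame; goals: (x,y,z mm in stop frame, yaw rel deg) -> scaled row numbers
    from plant import env
    from scipy.spatial.transform import Rotation as Ro
    s=env.get_state(); S=np.load('stop.npy'); a=S[2]
    print('t',round(s['time_s'],2),'stop xy',sf(s['eef_pos']).round(1)[0],'z',round(s['eef_pos'][2]*1000,1),'rot',np.round(s['eef_rot']-[0,0,np.degrees(a)],2),'F',sf(s['wrist_force'][None]/1000+S[:2]/1000).round(1)[0],round(s['wrist_force'][2],1),'q',s['qpos'].round(0),'op',round(s['opening'],4))
    R=Ro.from_euler('xyz',s['eef_rot'],degrees=True); p=s['eef_pos']
    for x,y,z,w in goals:
        W=np.array([S[0]+x*np.cos(a)-y*np.sin(a),S[1]+x*np.sin(a)+y*np.cos(a),z])/1000
        T=Ro.from_euler('xyz',[180,0,w+np.degrees(a)],degrees=True)
        print((x,y,z,w),(R.inv().apply(W-p)/.4).round(4),((R.inv()*T).as_rotvec(degrees=True)/30).round(4))
E
python3 -m inch '0.877 -0.566 0.385 0 0 0.392 0.6;0.877 -0.566 0.385 0 0 0.392 0.6;0.877 -0.566 0.385 0 0 0.392 0.6;0.877 -0.566 0.385 0 0 0.392 0.6;0.877 -0.566 0.385 0 0 0.392 0.6;0.877 -0.566 0.385 0 0 0.392 0.6;0.877 -0.566 0.385 0 0 0.392 0.6;0.877 -0.566 0.385 0 0 0.392 0.6;0.877 -0.566 0.385 0 0 0.392 0.6;0.877 -0.566 0.385 0 0 0.392 0.6'
python3 -c "
from h import *
st((-215,92,250,0),(-215,92,177,0))"
```

```text
time_s: 0.93
eef_pos: [0.4085, -0.1529, 0.2606]
eef_rot: [180.0, -0.0, 9.0]
wrist_force: [0.1, -0.6, -0.5]
opening: 0.0511
grip_force: 0.0Traceback (most recent call last):
  File "<string>", line 3, in <module>
    st((-215,92,250,0),(-215,92,177,0))
    ~~^^^^^^^^^^^^^^^^^^^^^^^^^^^^^^^^^
  File "h.py", line 17, in st
    print('t',round(s['time_s'],2),'stop xy',sf(s['eef_pos']).round(1)[0],'z',round(s['eef_pos'][2]*1000,1),'rot',np.round(s['eef_rot']-[0,0,np.degrees(a)],2),'F',sf(s['wrist_force'][None]/1000+S[:2]/1000).round(1)[0],round(s['wrist_force'][2],1),'q',s['qpos'].round(0),'op',round(s['opening'],4))
                                                                                                                                                                      ~~~~~~~~~~~~~~~~~~~~~~~~~~~^~~~~~~~~~~
ValueError: operands could not be broadcast together with shapes (1,3) (2,)
```

```bash
sed -i "s|sf(s\['wrist_force'\]\[None\]/1000+S\[:2\]/1000)|sf(s['wrist_force'][:2]/1000+S[:2]/1000)|" h.py
python3 -m inch '0.02 -0.02 0.1 0 0 0 0.6;0.02 -0.02 0.1 0 0 0 0.6;0.02 -0.02 0.1 0 0 0 0.6'
python3 -c "
from h import *
st((-215,92,177,0))"
```

```text
time_s: 1.18
eef_pos: [0.4139, -0.1447, 0.2199]
eef_rot: [-179.9, 0.2, 9.1]
wrist_force: [-0.2, -0.4, 0.6]
opening: 0.0511
grip_force: 0.0
t 1.18 stop xy [-228.3   80.6] z 219.9 rot [-1.799e+02  2.100e-01  1.200e-01] F [-0.3 -0.4] 0.6 q [-19.  12. -30.  48.  -0. 152.] op 0.0511
(-215, 92, 177, 0) [ 0.0338 -0.0283  0.1072] [-0.0035  0.0069  0.0039]
```

```bash

python3 -m inch '0.015 -0.02 0.02 0 0 0 0.6;0.015 -0.025 0.06 0 0 0 0.6;0.015 -0.025 0.09 0 0 0 0.6;0.015 -0.025 0.1 0 0 0 0.6;0.015 -0.025 0.1 0 0 0 0.6'
python3 - <<'E'
from h import *
st((-215,92,177,0),(-115,92,177,0))
from plant import env
p,d=env.read_camera('wrist'); cv2.imwrite('pics/w1.png',p[:,:,::-1])
E
```

```text
time_s: 1.6
eef_pos: [0.4188, -0.1352, 0.1814]
eef_rot: [-180.0, 0.0, 8.9]
wrist_force: [-1.0, 0.2, -0.7]
opening: 0.0513
grip_force: 0.0
t 1.6 stop xy [-222.    89.2] z 181.4 rot [-1.8e+02  1.0e-02 -6.0e-02] F [-1.   0.4] -0.7 q [-18.  15. -33.  42.  -0. 153.] op 0.0513
(-215, 92, 177, 0) [ 0.0174 -0.007   0.011 ] [-0.0001  0.0002 -0.0021]
(-115, 92, 177, 0) [ 0.2674 -0.0073  0.0109] [-0.0001  0.0002 -0.0021]
```

View pics/w1.png

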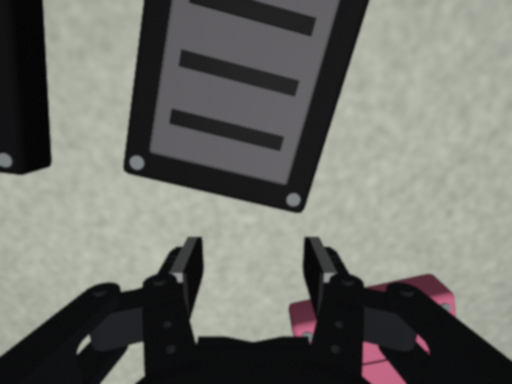

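The wrist view shows cover A's near end between (125,165) and (305,210). The fingers are centred at column 254, so I need about 15 mm more +y before pushing.

```bash

python3 -m inch '0 -0.03 0.01 0 0 0 0.6;0 -0.035 0.01 0 0 0 0.6;0.02 -0.035 0.01 0 0 0 0.6;0.05 -0.035 0.01 0 0 0 0.6;0.08 -0.035 0.01 0 0 0 0.6;0.11 -0.035 0.01 0 0 0 0.6;0.14 -0.035 0.01 0 0 0 0.6;0.17 -0.035 0.01 0 0 0 0.6;0.19 -0.035 0.01 0 0 0 0.6;0.21 -0.035 0.01 0 0 0 0.6'
python3 -c "
from h import *
st((-115,103,177,0))"
```

```text
time_s: 2.48
eef_pos: [0.5003, -0.1077, 0.1774]
eef_rot: [180.0, 0.0, 9.0]
wrist_force: [-6.4, -0.8, 4.4]
opening: 0.0512
grip_force: 3.2
t 2.48 stop xy [-137.2  103.7] z 177.4 rot [1.7999e+02 4.0000e-02 2.0000e-02] F [-6.4  0.2] 4.4 q [-12.  23. -22.  45.  -0. 159.] op 0.0512
(-115, 103, 177, 0) [0.0556 0.0018 0.001 ] [0.0003 0.0014 0.0007]
```

```bash

python3 -m inch '0.01 0 -0.004 0 0 0 0.6;0.02 0 -0.004 0 0 0 0.6;0.03 0 -0.004 0 0 0 0.6;0.036 0 -0.004 0 0 0 0.6;0.042 0 -0.004 0 0 0 0.6;0.048 0 -0.004 0 0 0 0.6;0.048 0 -0.004 0 0 0 0.6'
python3 -c "
from h import *
st((-115,103,178,0))"
```

```text
time_s: 3.07
eef_pos: [0.5189, -0.1049, 0.179]
eef_rot: [180.0, -0.0, 9.0]
wrist_force: [-0.9, -0.7, 1.4]
opening: 0.0513
grip_force: 0.8
t 3.07 stop xy [-118.4  103.6] z 179.0 rot [ 1.8e+02 -1.0e-02  0.0e+00] F [-1.  -0.5] 1.4 q [-11.  24. -20.  46.   0. 160.] op 0.0513
(-115, 103, 178, 0) [0.0085 0.0014 0.0025] [ 0.     -0.0003  0.0001]
```

```bash

python3 -m inch '0.006 0 0 0 0 0 0.6;0.011 0 0 0 0 0 0.6;0.016 0 0 0 0 0 0.6;0.018 0 0 0 0 0 0.6'
python3 - <<'E'
from h import *
st((-215,103,178,0),(-215,222,178,0))
E
```

```text
time_s: 3.4
eef_pos: [0.5246, -0.1039, 0.1787]
eef_rot: [180.0, 0.2, 8.9]
wrist_force: [-19.3, -3.9, 15.8]
opening: 0.0512
grip_force: 10.1
t 3.4 stop xy [-112.6  103.6] z 178.7 rot [ 1.7999e+02  2.0000e-01 -2.0000e-02] F [-19.7  -0.8] 15.8 q [-11.  25. -19.  47.  -0. 160.] op 0.0512
(-215, 103, 178, 0) [-0.2559  0.0017  0.0025] [ 0.0002  0.0066 -0.0006]
(-215, 222, 178, 0) [-0.256  -0.2958  0.0025] [ 0.0002  0.0066 -0.0006]
```

```bash

python3 -m inch '-0.1 0 0 0 0 0 0.6;-0.2 0 0 0 0 0 0.6;-0.24 -0.05 0 0 0 0 0.6;-0.24 -0.15 0 0 0 0 0.6;-0.24 -0.25 0 0 0 0 0.6;-0.24 -0.308 0 0 0 0 0.6;-0.24 -0.308 0 0 0 0 0.6;-0.21 -0.308 0 0 0 0 0.6;-0.18 -0.308 0 0 0 0 0.6;-0.15 -0.308 0 0 0 0 0.6'
python3 -m inch '0.03 0 0 0 0 0 0.6;0.06 0 0 0 0 0 0.6;0.09 0 0 0 0 0 0.6;0.115 0 0 0 0 0 0.6;0.135 0 0 0 0 0 0.6;0.147 0 0 0 0 0 0.6;0.147 0 0 0 0 0 0.6'
python3 - <<'E'
from h import *
st((-114,227,178,0))
E
```

```text
time_s: 4.23
eef_pos: [0.4478, 0.0085, 0.1791]
eef_rot: [180.0, -0.0, 9.0]
wrist_force: [-2.9, -2.3, 2.8]
opening: 0.051
grip_force: 1.9
time_s: 4.82
eef_pos: [0.5051, 0.0175, 0.1784]
eef_rot: [180.0, 0.1, 9.0]
wrist_force: [-5.7, -2.2, 0.9]
opening: 0.0514
grip_force: 2.8
t 4.82 stop xy [-113.   226.6] z 178.4 rot [ 1.8e+02  1.4e-01 -0.0e+00] F [-6.  -1.3] 0.9 q [  2.  22. -23.  45.  -0. 173.] op 0.0514
(-114, 227, 178, 0) [-0.0026 -0.001   0.001 ] [ 0.0001  0.0048 -0.0001]
```

```bash

python3 -m inch '0.003 0 0 0 0 0 0.6;0.006 0 0 0 0 0 0.6;0.006 0 0 0 0 0 0.6'; python3 -c "
from h import *
st()"
python3 -m inch '-0.1 0 0 0 0 0 0.6;-0.2 0 -0.03 0 0 0 0.6;-0.25 -0.05 -0.1 0 0 -0.2 0.6;-0.25 -0.15 -0.1 0 0 -0.4 0.6;-0.25 -0.25 -0.1 0 0 -0.6 0.6;-0.25 -0.328 -0.1 0 0 -0.8 0.6;-0.25 -0.328 -0.1 0 0 -1 0.6;-0.25 -0.328 -0.1 0 0 -1 0.6'
python3 -m inch '0 0 0 0 0 -1 0.6;0 0 0 0 0 -1 0.6;0 0 0 0 0 -1 0.6;0 0 0 0 0 -1 0.6;0 0 0 0 0 -1 0.6'
python3 -m inch '0 0 0 0 0 -1 0.6;0 0 0 0 0 -1 0.6;0 0 0 0 0 -1 0.6;0 0 0 0 0 -1 0.6;0 0 0 0 0 -1 0.6'
python3 -m inch '0 0 0 0 0 -1 0.6;0 0 0 0 0 -1 0.6;0 0 0 0 0 -1 0.6;0 0 0 0 0 -1 0.6;0 0 0 0 0 -1 0.6'
python3 -m inch '0 0 0 0 0 -1 0.6;0 0 0 0 0 -1 0.6;0 0 0 0 0 -1 0.6;0 0 0 0 0 -1 0.6;0 0 0 0 0 -1 0.6'
python3 -m inch '0 0 0 0 0 -1 0.6;0 0 0 0 0 -1 0.6;0 0 0 0 0 -1 0.6;0 0 0 0 0 -1 0.6;0 0 0 0 0 -1 0.6'
python3 - <<'E'
from h import *
st((-212,358,178,180),(-113,358,178,180))
E
```

```text
time_s: 5.07
eef_pos: [0.5057, 0.0176, 0.1783]
eef_rot: [180.0, 0.3, 9.0]
wrist_force: [-18.8, -4.9, 12.8]
opening: 0.0508
grip_force: 9.9
t 5.07 stop xy [-112.4  226.6] z 178.3 rot [ 1.7999e+02  3.1000e-01 -1.0000e-02] F [-19.4  -1.9] 12.8 q [  2.  22. -23.  45.  -0. 173.] op 0.0508
time_s: 5.73
eef_pos: [0.3885, 0.1335, 0.2192]
eef_rot: [180.0, -0.1, 39.5]
wrist_force: [-0.1, -0.0, -0.7]
opening: 0.0514
grip_force: 0.0
time_s: 6.15
eef_pos: [0.3889, 0.1313, 0.2189]
eef_rot: [180.0, -0.0, 69.1]
wrist_force: [0.1, 0.7, 0.0]
opening: 0.0514
grip_force: 0.0
time_s: 6.57
eef_pos: [0.3888, 0.1315, 0.2189]
eef_rot: [180.0, 0.0, 99.0]
wrist_force: [-0.0, 0.7, 0.4]
opening: 0.0512
grip_force: 0.0
time_s: 6.98
eef_pos: [0.3887, 0.1317, 0.2189]
eef_rot: [180.0, 0.0, 128.9]
wrist_force: [-0.4, 0.5, 0.2]
opening: 0.0509
grip_force: 0.0
time_s: 7.4
eef_pos: [0.3887, 0.1319, 0.2189]
eef_rot: [180.0, 0.0, 158.9]
wrist_force: [0.3, -0.8, -0.4]
opening: 0.0512
grip_force: 0.0
time_s: 7.82
eef_pos: [0.3886, 0.1319, 0.2189]
eef_rot: [-180.0, 0.0, -171.2]
wrist_force: [-0.3, -0.4, 0.5]
opening: 0.051
grip_force: 0.0
t 7.82 stop xy [-210.2  357.8] z 218.9 rot [-180.      0.   -180.12] F [-0.3 -0.3] 0.5 q [ 19.   9. -34.  47.  -0.  10.] op 0.051
(-212, 358, 178, 180) [0.0046 0.0006 0.1022] [-0.      0.     -0.0041]
(-113, 358, 178, 180) [-0.2429  0.0011  0.1022] [-0.      0.     -0.0041]
```

```bash

python3 -m inch '0 0 0.05 0 0 0 0.6;0 0 0.09 0 0 0 0.6;0 0 0.1 0 0 0 0.6;-0.03 0 0.102 0 0 0 0.6;-0.06 0 0.102 0 0 0 0.6;-0.09 0 0.102 0 0 0 0.6;-0.12 0 0.102 0 0 0 0.6;-0.15 0 0.102 0 0 0 0.6;-0.18 0 0.102 0 0 0 0.6;-0.2 0 0.102 0 0 0 0.6'
python3 -m inch '-0.015 0 0 0 0 0 0.6;-0.028 0 0 0 0 0 0.6;-0.036 0 0 0 0 0 0.6;-0.042 0 0 0 0 0 0.6;-0.045 0 0 0 0 0 0.6;-0.045 0 0 0 0 0 0.6'
python3 - <<'E'
from h import *
st((-113,358,178,180))
E
```

```text
time_s: 8.65
eef_pos: [0.4684, 0.1446, 0.1784]
eef_rot: [-180.0, -0.0, -171.4]
wrist_force: [-4.9, -0.6, 2.7]
opening: 0.0515
grip_force: 2.2
time_s: 9.15
eef_pos: [0.4845, 0.1472, 0.1779]
eef_rot: [-180.0, -0.1, -171.1]
wrist_force: [-8.5, -1.8, 6.9]
opening: 0.0509
grip_force: 4.5
t 9.15 stop xy [-113.1  357.9] z 177.9 rot [-1.8000e+02 -1.3000e-01 -1.8004e+02] F [-8.7 -0.5] 6.9 q [ 17.  22. -23.  45.   0.   8.] op 0.0509
(-113, 358, 178, 180) [-0.0002  0.0002 -0.0002] [-0.0002 -0.0042 -0.0012]
```

```bash

python3 -m inch '0.05 0 0 0 0 0 0.6;0.08 0 0 0 0 0 0.6;0.08 0 -0.07 0 0 0 0.6;0.08 0.05 -0.15 0 0 0.2 0.6;0 0.15 -0.15 0 0 0.4 0.6;-0.1 0.193 -0.15 0 0 0.6 0.6;-0.15 0.193 -0.15 0 0 0.8 0.6;-0.15 0.193 -0.15 0 0 1 0.6;-0.15 0.193 -0.15 0 0 1 0.6'
python3 -m inch '0 0 0 0 0 1 0.6;0 0 0 0 0 1 0.6;0 0 0 0 0 1 0.6;0 0 0 0 0 1 0.6;0 0 0 0 0 1 0.6'
python3 -m inch '0 0 0 0 0 1 0.6;0 0 0 0 0 1 0.6;0 0 0 0 0 1 0.6;0 0 0 0 0 1 0.6;0 0 0 0 0 1 0.6'
python3 - <<'E'
from h import *
st((-52,435,178,90),(-52,262,178,90))
from plant import env
p,d=env.read_camera('wrist'); cv2.imwrite('pics/w2.png',p[:,:,::-1])
E
```

```text
time_s: 9.9
eef_pos: [0.5335, 0.2337, 0.2377]
eef_rot: [180.0, 0.0, 158.7]
wrist_force: [-0.0, -0.3, -0.6]
opening: 0.0512
grip_force: 0.0
time_s: 10.32
eef_pos: [0.532, 0.2326, 0.2382]
eef_rot: [-180.0, -0.0, 128.8]
wrist_force: [0.1, -0.3, 0.2]
opening: 0.0513
grip_force: 0.0
time_s: 10.73
eef_pos: [0.5322, 0.2327, 0.2382]
eef_rot: [-180.0, 0.0, 98.9]
wrist_force: [-0.4, 0.2, -0.1]
opening: 0.0512
grip_force: 0.0
t 10.73 stop xy [-52.7 435. ] z 238.2 rot [-180.      0.     89.93] F [-0.4  0.2] -0.1 q [ 24.  26.  -7.  57.  -0. 105.] op 0.0512
(-52, 435, 178, 90) [1.000e-04 1.700e-03 1.506e-01] [-0.      0.     -0.0024]
(-52, 262, 178, 90) [-0.4324  0.0023  0.1506] [-0.      0.     -0.0024]
```

View pics/w2.png

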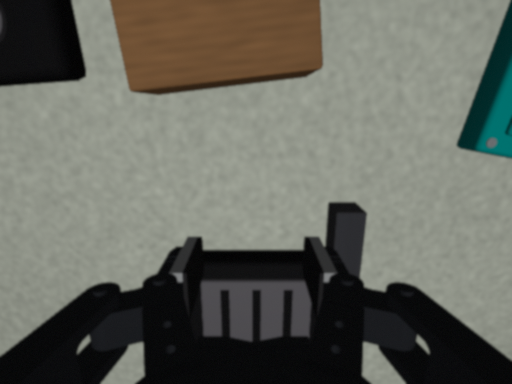

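Here C's far edge is at row 250 between the fingers (columns 203–305), the rail end is at (345,205), and the carton is well clear at the top. I'll check the clearance by ray.

```bash
python3 - <<'E'
from h import *
from plant import env
m=env.camera_model('wrist')
for uv,h in [((210,250),.022),((253,250),.022),((300,250),.022),((329,203),.024),((323,70),.045),((135,92),.045)]: print(uv,sf(ray(m,uv,h)).round(1))
E
```

```text
(210, 250) [[-82.3 412.9]]
(253, 250) [[-53.2 412.9]]
(300, 250) [[-21.3 413. ]]
(329, 203) [[ -4.7 447.2]]
(323, 70) [[-18.5 523.9]]
(135, 92) [[-113.6  513.3]]
```

```bash

python3 -m inch '0.018 0 0.05 0 0 0 0.6;0.018 0 0.1 0 0 0 0.6;0.018 0 0.14 0 0 0 0.6;0.018 0 0.151 0 0 0 0.6;0.018 0 0.151 0 0 0 0.6'; python3 -c "
from h import *
st()"
python3 -m inch '-0.025 0 0 0 0 0 0.6;-0.05 0 0 0 0 0 0.6;-0.075 0 0 0 0 0 0.6;-0.1 0 0 0 0 0 0.6;-0.125 0 0 0 0 0 0.6;-0.15 0 0 0 0 0 0.6;-0.175 0 0 0 0 0 0.6;-0.2 0 0 0 0 0 0.6;-0.225 0 0 0 0 0 0.6'
python3 - <<'E'
from h import *
st((-52,265,178,90))
E
```

```text
time_s: 11.2
eef_pos: [0.5308, 0.2398, 0.1767]
eef_rot: [-179.9, 0.0, 99.2]
wrist_force: [0.2, 0.3, -0.1]
opening: 0.0507
grip_force: 0.0
t 11.2 stop xy [-52.9 442.1] z 176.7 rot [-1.7988e+02  3.0000e-02  9.0270e+01] F [0.2 0.3] -0.1 q [ 24.  30. -11.  49.  -0. 105.] op 0.0507
time_s: 11.95
eef_pos: [0.546, 0.1504, 0.1786]
eef_rot: [179.9, -0.1, 99.0]
wrist_force: [-0.2, 7.7, 3.4]
opening: 0.051
grip_force: 3.9
t 11.95 stop xy [-51.9 351.5] z 178.6 rot [ 1.7991e+02 -1.0000e-01  9.0020e+01] F [1.  7.6] 3.4 q [ 15.  28. -14.  48.   0.  96.] op 0.051
(-52, 265, 178, 90) [-0.2162 -0.0004  0.0011] [ 0.003  -0.0032  0.0008]
```

```bash

python3 -m inch '-0.022 0 0 0 0 0 0.6;-0.044 0 0 0 0 0 0.6;-0.066 0 0 0 0 0 0.6;-0.088 0 0 0 0 0 0.6;-0.11 0 0 0 0 0 0.6;-0.13 0 0 0 0 0 0.6;-0.145 0 0 0 0 0 0.6;-0.16 0 0 0 0 0 0.6'
python3 -c "
from h import *
st()"
python3 -m inch '-0.01 0 0 0 0 0 0.6;-0.015 0 0 0 0 0 0.6;-0.02 0 0 0 0 0 0.6;-0.02 0 0 0 0 0 0.6'
python3 - <<'E'
from h import *
st((-52,265,178,90))
from plant import env
p,d=env.read_camera('top'); m=env.camera_model('top'); np.savez('top1.npz',p=p,d=d,**m); cv2.imwrite('pics/t1.png',cv2.resize(p[110:270,130:390,::-1],None,fx=3,fy=3,interpolation=cv2.INTER_CUBIC))
E
```

```text
time_s: 12.62
eef_pos: [0.5558, 0.0875, 0.1786]
eef_rot: [179.9, -0.1, 99.0]
wrist_force: [-1.6, 11.9, 4.6]
opening: 0.0512
grip_force: 5.7
t 12.62 stop xy [-52.  287.8] z 178.6 rot [ 1.7991e+02 -1.4000e-01  9.0030e+01] F [ 0.3 12. ] 4.6 q [  9.  28. -14.  48.   0.  90.] op 0.0512
time_s: 12.95
eef_pos: [0.557, 0.0796, 0.1786]
eef_rot: [179.9, -0.1, 99.0]
wrist_force: [-1.0, 7.1, 5.6]
opening: 0.0513
grip_force: 3.8
t 12.95 stop xy [-52.  279.8] z 178.6 rot [ 1.7991e+02 -1.1000e-01  9.0020e+01] F [0.1 7.2] 5.6 q [  8.  28. -14.  48.   0.  89.] op 0.0513
(-52, 265, 178, 90) [-0.037  -0.0001  0.0013] [ 0.003  -0.0036  0.0005]
```

View pics/t1.png

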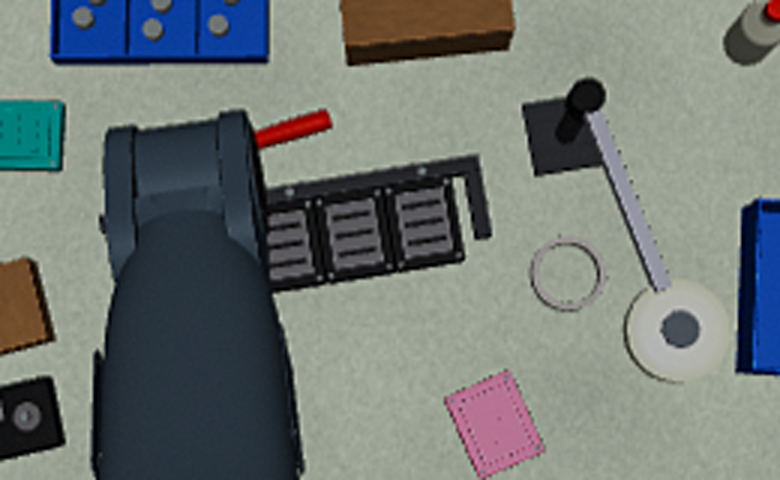

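The three covers now form one train against the rail. A gap of about 10 mm is left to the block, at crop columns 457–466.

```bash

python3 -m inch '-0.01 0 0 0 0 0 0.6;-0.02 0 0 0 0 0 0.6;-0.025 0 0 0 0 0 0.6;-0.025 0 0 0 0 0 0.6'
python3 -c "
from h import *
st()"
python3 -m inch '-0.005 0 0 0 0 0 0.6;-0.005 0 0 0 0 0 0.6';python3 -c "
from h import *
st()"
```

```text
time_s: 13.33
eef_pos: [0.5586, 0.0697, 0.1786]
eef_rot: [179.9, -0.1, 99.0]
wrist_force: [-1.2, 6.4, 5.3]
opening: 0.051
grip_force: 3.6
t 13.33 stop xy [-52.  269.8] z 178.6 rot [ 1.7991e+02 -1.0000e-01  9.0020e+01] F [-0.2  6.5] 5.3 q [  7.  28. -14.  48.   0.  88.] op 0.051
time_s: 13.5
eef_pos: [0.5589, 0.0679, 0.1786]
eef_rot: [179.9, -0.1, 99.0]
wrist_force: [-2.4, 9.1, 6.6]
opening: 0.0512
grip_force: 4.3
t 13.5 stop xy [-52. 268.] z 178.6 rot [ 1.7991e+02 -1.2000e-01  9.0030e+01] F [-1.   9.4] 6.6 q [  7.  28. -14.  48.   0.  88.] op 0.0512
```

```bash

for i in 1; do python3 -m inch '-0.005 0 0 0 0 0 0.6;-0.005 0 0 0 0 0 0.6'; python3 -m inch '-0.005 0 0 0 0 0 0.6;-0.005 0 0 0 0 0 0.6'; python3 -m inch '-0.005 0 0 0 0 0 0.6;-0.005 0 0 0 0 0 0.6';done;python3 -c "
from h import *
st()"
```

```text
time_s: 13.67
eef_pos: [0.5592, 0.066, 0.1785]
eef_rot: [179.9, -0.1, 99.0]
wrist_force: [-1.5, 9.2, 5.5]
opening: 0.0511
grip_force: 4.6
time_s: 13.83
eef_pos: [0.5594, 0.064, 0.1786]
eef_rot: [179.9, -0.1, 99.0]
wrist_force: [-1.3, 9.3, 5.6]
opening: 0.0513
grip_force: 4.7
time_s: 14.0
eef_pos: [0.5596, 0.0629, 0.1786]
eef_rot: [179.9, -0.3, 99.0]
wrist_force: [-3.0, 20.7, 6.4]
opening: 0.0508
grip_force: 10.4
t 14.0 stop xy [-52.  262.9] z 178.6 rot [179.91  -0.28  90.08] F [ 0.3 20.9] 6.4 q [  6.  28. -14.  48.   0.  87.] op 0.0508
```

```bash

python3 -m inch '-0.004 0 0 0 0 0 0.6;-0.004 0 0 0 0 0 0.6';python3 -c "
from h import *
st()"
python3 -m inch '0.04 0 0 0 0 0 0.6;0.08 0 0 0 0 0 0.6;0.08 0 -0.1 0 0 0 0.6;0.08 0 -0.2 0 0 0 0.4;0 0 -0.3 0 0 0 0.2;-0.1 0 -0.4 0 0 0 0;-0.2 0 -0.45 0 0 0 0;-0.3 0 -0.5 0 0 0 0;-0.4 0 -0.55 0 0 0 0;-0.4 0 -0.55 0 0 0 0'
python3 -m inch '0 0 0 0 0 0 0;0 0 0 0 0 0 0;0 0 0 0 0 0 0'
python3 - <<'E'
from h import *
st()
from plant import env
m=env.camera_model('wrist'); p,d=env.read_camera('wrist'); np.savez('w3.npz',p=p,d=d,**m); cv2.imwrite('pics/w3.png',p[:,:,::-1])
E
```

```text
time_s: 14.17
eef_pos: [0.5597, 0.0623, 0.1786]
eef_rot: [179.9, -0.4, 99.1]
wrist_force: [-4.3, 32.2, 7.6]
opening: 0.0515
grip_force: 16.2
t 14.17 stop xy [-52.  262.3] z 178.6 rot [179.91  -0.45  90.14] F [ 0.8 32.5] 7.6 q [  6.  28. -14.  48.   0.  87.] op 0.0515
time_s: 15.0
eef_pos: [0.5842, -0.1008, 0.3999]
eef_rot: [179.9, 0.1, 98.9]
wrist_force: [1.0, 0.7, 0.0]
opening: -0.0004
grip_force: 0.0
time_s: 15.25
eef_pos: [0.5843, -0.0978, 0.3974]
eef_rot: [-180.0, -0.0, 98.9]
wrist_force: [0.2, 0.5, 0.2]
opening: 0.0001
grip_force: 0.0
t 15.25 stop xy [-52.6 100.3] z 397.4 rot [-1.7998e+02 -1.0000e-02  8.9960e+01] F [0.3 0.5] 0.2 q [-10.  24.  13.  79.   0.  72.] op 0.0001
```

View pics/w3.png

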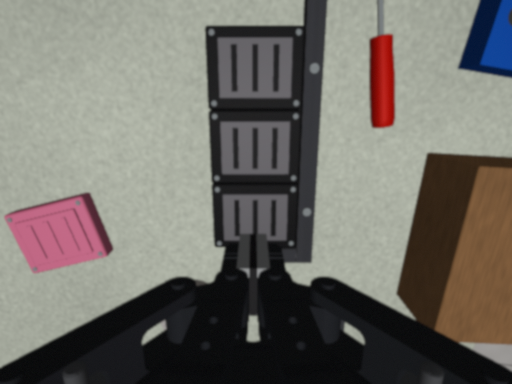

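The wrist view shows the row at columns 207–303 along the rail (left edge about 300–307), with only dark seams between covers at rows 109 and 183. I'll measure whether any gap is left along the rail.

```bash
python3 - <<'E'
from h import *
p,d,m=load('w3.npz')
g=p.max(2)
def pix(x,y,h):
    S=np.load('stop.npy');a=S[2]; W=np.array([S[0]+x*np.cos(a)-y*np.sin(a),S[1]+x*np.sin(a)+y*np.cos(a),h*1000])/1000
    return proj(m,W)[0]
for y in(20,64,90,126,160,190,230):
    u,v=pix(0,y,.022); print(y,(round(u,1),round(v,1)),g[int(round(v)),int(u)-14:int(u)+16])
for x in(-96,-6):
  print('x',x,[(y,pix(x,y,.022).round(1)) for y in(0,84,168,252)])
u,v=pix(-97,126,.022); print(g[20:250,int(u)])
# left ends & right of each cover: near-end edges
c=[]
for v in list(range(35,100,10))+list(range(118,178,10))+list(range(195,240,8)):
    r=g[v].astype(float); u=next(u for u in range(190,240) if r[u]<90); f=u-1+(r[u-1]-90)/(r[u-1]-r[u]); c.append((v,*sf(ray(m,(f,v),.022)).round(1)[0]))
print(c)
E
```

```text
20 (np.float64(296.0), np.float64(233.7)) [99 99 99 91 71 46 30 26 25 26 24 25 23 24 31 46 55 57 57 58 57 57 56 56
 57 56 56 56 58 63]
64 (np.float64(297.5), np.float64(199.8)) [103 104 102  96  77  52  35  31  30  30  29  29  28  25  27  37  49  56
  58  58  58  58  57  57  57  56  57  57  57  57]
90 (np.float64(298.4), np.float64(178.7)) [ 32  31  31  31  32  38  59  89 110 116 109  89  61  35  26  36  51  58
  59  59  59  59  58  59  59  58  58  58  59  59]
126 (np.float64(299.8), np.float64(148.0)) [107 107 104  93  70  46  35  32  33  32  32  33  32  27  24  32  47  56
  59  59  59  59  58  59  59  58  59  59  59  59]
160 (np.float64(301.1), np.float64(117.2)) [ 33  34  34  34  39  60  91 114 122 121 108  81  49  31  32  45  55  58
  59  60  59  59  58  59  57  58  59  58  59  59]
190 (np.float64(302.3), np.float64(88.6)) [107 104  90  67  44  35  34  34  34  34  33  31  29  26  25  37  51  58
  59  58  59  58  58  57  58  57  58  59  58  59]
230 (np.float64(304.1), np.float64(48.0)) [102  92  71  46  34  31  31  31  31  30  31  30  26  23  29  44  53  57
  58  59  58  59  59  5
[... 1369 characters left out ...]
np.float64(213.7)), (75, np.float64(-102.3), np.float64(203.8)), (85, np.float64(-102.3), np.float64(193.7)), (95, np.float64(-102.5), np.float64(183.5)), (118, np.float64(-102.4), np.float64(159.3)), (128, np.float64(-102.0), np.float64(148.4)), (138, np.float64(-102.1), np.float64(137.3)), (148, np.float64(-102.0), np.float64(126.1)), (158, np.float64(-102.2), np.float64(114.6)), (168, np.float64(-102.1), np.float64(102.9)), (195, np.float64(-101.9), np.float64(70.1)), (203, np.float64(-102.0), np.float64(60.1)), (211, np.float64(-102.1), np.float64(49.9)), (219, np.float64(-101.7), np.float64(39.5)), (227, np.float64(-102.0), np.float64(28.9)), (235, np.float64(-102.1), np.float64(18.2))]
```

Row verified: near ends collinear within 0.5 mm, no gap along the rail, and the seams are shut. Next is the lamp.

```bash

python3 -m inch '-0.1 -0.03 -0.03 0 0 0 0;-0.773 -0.215 -0.03 0 0 0 0;-0.773 -0.215 -0.03 0 0 0 0;-0.773 -0.215 -0.03 0 0 0 0;-0.773 -0.215 -0.03 0 0 0 0;-0.773 -0.215 -0.03 0 0 0 0;-0.773 -0.215 -0.03 0 0 0 0;-0.773 -0.215 -0.03 0 0 0 0;-0.773 -0.215 -0.03 0 0 0 0;-0.773 -0.215 -0.03 0 0 0 0'
python3 - <<'E'
from h import *
st((-138,-209,345,90))
from plant import env
m=env.camera_model('wrist'); p,d=env.read_camera('wrist'); np.savez('w4.npz',p=p,d=d,**m); cv2.imwrite('pics/w4.png',p[:,:,::-1])
E
```

```text
time_s: 16.13
eef_pos: [0.5479, -0.4168, 0.4083]
eef_rot: [-179.9, -0.1, 98.9]
wrist_force: [-0.2, 0.3, 0.3]
opening: -0.0003
grip_force: 0.0
t 16.13 stop xy [-138.4 -209.1] z 408.3 rot [-1.7993e+02 -8.0000e-02  8.9950e+01] F [-0.1  0.3] 0.3 q [-37.  37.  37.  89.   0.  44.] op -0.0003
(-138, -209, 345, 90) [-1.000e-04  1.100e-03  1.582e-01] [-0.0024 -0.0027 -0.0016]
```

View pics/w4.png

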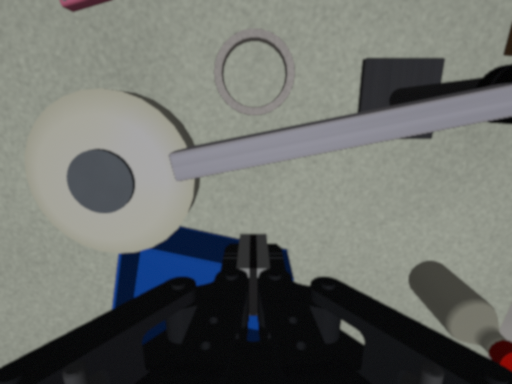

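The wrist view shows the head disc at (100,181) and the boom running to the post at upper right. The shut fingers, at (253,240), are on the boom's −y side and clear of it. I'll descend and push round the arc.

```bash

python3 -m inch '0 0 0.05 0 0 0 0;0 0 0.1 0 0 0 0;0 0 0.15 0 0 0 0;0 0 0.158 0 0 0 0;0.03 0 0.158 0 0 0 0'
python3 -c "
from h import *
st((-142,-186,345,90))"
python3 -m inch '0.03 -0.01 0 0 0 0 0;0.06 -0.018 0 0 0 0 0;0.09 -0.026 0 0 0 0 0;0.12 -0.03 0 0 0 0 0;0.154 -0.033 0 0 0 0 0;0.19 -0.032 0 0 0 0 0;0.23 -0.028 0 0 0 0 0;0.265 -0.023 0 0 0 0 0;0.3 -0.012 0 0 0 0 0;0.335 0 0 0 0 0 0'
python3 -c "
from h import *
st((-106,-10,345,90),(-78,16,345,90))"
```

```text
time_s: 16.6
eef_pos: [0.5462, -0.4034, 0.3451]
eef_rot: [-179.9, -0.1, 99.0]
wrist_force: [0.3, -0.7, 0.2]
opening: -0.0002
grip_force: 0.0
t 16.6 stop xy [-137.9 -195.6] z 345.1 rot [-1.7989e+02 -1.0000e-01  9.0060e+01] F [ 0.2 -0.7] 0.2 q [-36.  35.  24.  79.  -0.  45.] op -0.0002
(-142, -186, 345, 90) [ 0.024  -0.0101  0.0004] [-0.0038 -0.0033  0.002 ]
time_s: 17.43
eef_pos: [0.5256, -0.2704, 0.3474]
eef_rot: [179.9, 0.1, 99.0]
wrist_force: [1.2, -4.1, 0.9]
opening: -0.0004
grip_force: 2.0
t 17.43 stop xy [-137.6  -61. ] z 347.4 rot [1.7994e+02 6.0000e-02 9.0040e+01] F [ 0.5 -4.3] 0.9 q [-27.  24.   6.  72.  -0.  54.] op -0.0004
(-106, -10, 345, 90) [0.1275 0.079  0.0059] [0.0018 0.0021 0.0013]
(-78, 16, 345, 90) [0.1925 0.149  0.0059] [0.0018 0.0021 0.0013]
```

```bash

python3 -m inch '0.03 0.01 0 0 0 0 0;0.06 0.028 0 0 0 0 0;0.09 0.05 0 0 0 0 0;0.12 0.075 0 0 0 0 0;0.15 0.1 0 0 0 0 0;0.175 0.127 0 0 0 0 0;0.187 0.14 0 0 0 0 0;0.19 0.145 0 0 0 0 0;0.19 0.145 0 0 0 0 0'
cat > lamp.py <<'E'
from h import *
from plant import env
import sys
st((-50,33.4,345,90))
m=env.camera_model('top'); p,d=env.read_camera('top'); np.savez(sys.argv[1]+'.npz',p=p,d=d,**m)
# head: depth points at height .19-.205
v,u=np.nonzero(d>0); z=d[v,u]; c=np.c_[(u-m['cx'])/m['fx']*z,(v-m['cy'])/m['fy']*z,z]; W=(c-m['t'])@m['R']
ok=(abs(W[:,2]-.2)<.012)&(p[v,u].min(1)>150); q=sf(W[ok]); pq=np.c_[u,v][ok]
ok=(abs(q[:,0])<330)&(abs(q[:,1])<330)
mk=np.zeros(d.shape,np.uint8); mk[pq[ok][:,1],pq[ok][:,0]]=1
mk=cv2.morphologyEx(mk,cv2.MORPH_OPEN,np.ones((9,9)))
cs,_=cv2.findContours(mk,cv2.RETR_EXTERNAL,cv2.CHAIN_APPROX_NONE)
for c in cs:
    X=sf(ray(m,c[:,0],.2)); (x,y),r=cv2.minEnclosingCircle(X.astype(np.float32)); e=cv2.fitEllipse(X.astype(np.float32))
    print('head circle',round(x,1),round(y,1),round(r,1),np.round(e[0],1),np.round(e[1],1),'phi',np.degrees(np.arctan2(e[0][1]+130,30-e[0][0])).round(1))
E
python3 lamp.py top2
```

```text
time_s: 18.18
eef_pos: [0.5709, -0.1872, 0.3461]
eef_rot: [-180.0, -0.1, 99.0]
wrist_force: [-0.9, -0.5, -0.4]
opening: 0.0004
grip_force: 0.0
t 18.18 stop xy [-79.8  14.1] z 346.1 rot [-1.7996e+02 -5.0000e-02  9.0060e+01] F [-1.  -0.4] -0.4 q [-18.  25.   8.  72.   0.  63.] op 0.0004
(-50, 33.4, 345, 90) [0.0481 0.0747 0.0027] [-0.0014 -0.0017  0.002 ]
```

```bash
python3 - <<'E'
from h import *
from plant import env
m=env.camera_model('wrist'); p,d=env.read_camera('wrist'); np.savez('w5.npz',p=p,d=d,**m); cv2.imwrite('pics/w5.png',p[:,:,::-1])
E
```

```text
(no output)
```

View pics/w5.png

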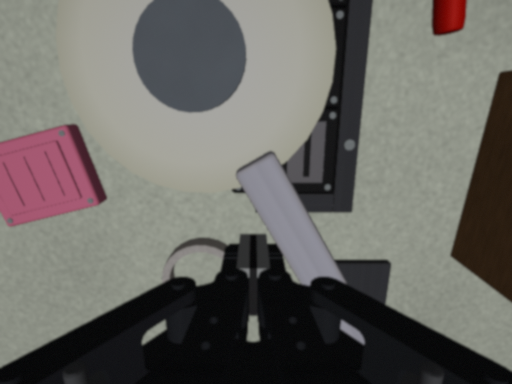

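The head's grey disc is centred near (190,52). The boom runs from (258,165) down right to the post, and the fingers, at (253,240), are on its push side.

```bash
cat > head.py <<'E'
from h import *
def head(n):
    p,d,m=load(n)
    hsv=cv2.cvtColor(p,cv2.COLOR_RGB2HSV)
    mk=((p.max(2)<120)&(p.min(2)>55)&(hsv[...,1]<70)).astype(np.uint8)
    mk=cv2.morphologyEx(mk,cv2.MORPH_OPEN,np.ones((5,5)))
    for c in cv2.findContours(mk,cv2.RETR_EXTERNAL,cv2.CHAIN_APPROX_NONE)[0]:
        c=c[(c[:,0,1]>1)&(c[:,0,1]<382)]
        if len(c)<60: continue
        for h in(.2,.202,.206):
            X=sf(ray(m,c[:,0],h)); e=cv2.fitEllipse(X.astype(np.float32))
            if max(e[1])<80 and min(e[1])>.8*max(e[1]): print(n,h,'disc',c[:,0].mean(0).round(),np.round(e[0],1),np.round(e[1],1),'r',np.hypot(e[0][1]+130,e[0][0]-30).round(1),'phi',np.degrees(np.arctan2(e[0][1]+130,30-e[0][0])).round(1))
    u,v=190,52
    if n=='w5.npz':
        z=d[v,u]; c=np.array([(u-m['cx'])/m['fx'],(v-m['cy'])/m['fy'],1])*z; print('depth pt',(m['R'].T@(c-m['t'])).round(3))
E
python3 -c "
from head import *
head('w4.npz');head('w5.npz')"
```

```text
w4.npz 0.2 disc [101. 180.] [-232.  -181.1] [39.3 39.8] r 266.9 phi -11.0
w4.npz 0.202 disc [101. 180.] [-230.9 -180.6] [38.8 39.3] r 265.8 phi -11.0
w4.npz 0.206 disc [101. 180.] [-228.8 -179.6] [37.9 38.4] r 263.5 phi -10.8
w5.npz 0.2 disc [190.  65.] [-103.2  103. ] [39.  39.5] r 268.4 phi 60.2
w5.npz 0.202 disc [190.  65.] [-102.8  102.7] [38.3 38.8] r 267.9 phi 60.3
w5.npz 0.206 disc [190.  65.] [-102.   102.1] [36.9 37.4] r 267.0 phi 60.4
depth pt [ 0.534 -0.103  0.2  ]
```

```bash

python3 -m inch '0.008 0.01 0 0 0 0 0;0.016 0.02 0 0 0 0 0;0.023 0.03 0 0 0 0 0;0.029 0.04 0 0 0 0 0;0.035 0.05 0 0 0 0 0;0.04 0.06 0 0 0 0 0;0.045 0.068 0 0 0 0 0;0.045 0.068 0 0 0 0 0'
cat > wl.py <<'E'
from head import *
from plant import env
import sys
n=sys.argv[1]; st()
m=env.camera_model('wrist'); p,d=env.read_camera('wrist'); np.savez(n+'.npz',p=p,d=d,**m); head(n+'.npz')
E
python3 wl.py w6
```

```text
time_s: 18.95
eef_pos: [0.5953, -0.1651, 0.3463]
eef_rot: [180.0, -0.0, 99.0]
wrist_force: [1.3, -0.0, 0.3]
opening: 0.0004
grip_force: 0.0
t 18.95 stop xy [-52.3  32.2] z 346.3 rot [ 1.7999e+02 -4.0000e-02  9.0050e+01] F [ 1.3 -0.2] 0.3 q [-16.  27.  11.  74.   0.  65.] op 0.0004
w6.npz 0.2 disc [233.  63.] [-59.8 123.3] [39.3 39.4] r 268.7 phi 70.5
w6.npz 0.202 disc [233.  63.] [-59.7 122.9] [38.7 38.7] r 268.4 phi 70.5
w6.npz 0.206 disc [233.  63.] [-59.4 122.3] [37.3 37.3] r 267.7 phi 70.5
```

```bash

python3 -m inch '0.002 0.005 0 0 0 0 0;0.003 0.01 0 0 0 0 0;0.0045 0.0145 0 0 0 0 0;0.0045 0.0145 0 0 0 0 0'
python3 wl.py w7
```

```text
time_s: 19.33
eef_pos: [0.6003, -0.1629, 0.3463]
eef_rot: [-180.0, -0.0, 99.0]
wrist_force: [-2.0, 1.6, -0.4]
opening: 0.0001
grip_force: 0.7
t 19.33 stop xy [-47.   33.5] z 346.3 rot [-1.7999e+02 -2.0000e-02  9.0010e+01] F [-1.7  1.9] -0.4 q [-15.  28.  12.  74.   0.  66.] op 0.0001
w7.npz 0.2 disc [238.  61.] [-52.8 125.7] [39.3 39.5] r 268.8 phi 72.1
w7.npz 0.202 disc [238.  61.] [-52.7 125.4] [38.7 38.8] r 268.4 phi 72.1
w7.npz 0.206 disc [238.  61.] [-52.5 124.6] [37.3 37.4] r 267.7 phi 72.1
```

```bash

python3 -m inch '-0.01 -0.04 0 0 0 0 0;-0.03 -0.1 0 0 0 0 0;-0.03 -0.1 -0.08 0 0 0 0;-0.03 -0.1 -0.16 0 0 0 0;-0.1 -0.2 -0.2 0 0 0 0;-0.2 -0.3 -0.2 0 0 0 0;-0.3 -0.4 -0.2 0 0 0 0;-0.4 -0.5 -0.2 0 0 0 0;-0.5 -0.6 -0.2 0 0 0 0'
python3 -m inch '-0.2 -0.2 0 0 0 0 0;-0.3 -0.3 0 0 0 0 0;-0.3 -0.3 0 0 0 0 0;-0.3 -0.3 0 0 0 0 0;-0.3 -0.3 0 0 0 0 0'
python3 lamp.py top3; python3 - <<'E'
from h import *
p,d,m=load('top3.npz'); cv2.imwrite('pics/t3.png',cv2.resize(p[80:280,100:430,::-1],None,fx=2.4,fy=2.4,interpolation=cv2.INTER_CUBIC))
E
```

```text
time_s: 20.13
eef_pos: [0.4335, -0.3438, 0.4268]
eef_rot: [179.9, 0.1, 99.0]
wrist_force: [1.3, -0.3, 0.4]
opening: -0.0
grip_force: 0.0
time_s: 20.55
eef_pos: [0.3311, -0.4842, 0.426]
eef_rot: [-179.9, 0.1, 98.7]
wrist_force: [0.4, -0.6, -0.8]
opening: 0.0003
grip_force: 0.0
t 20.55 stop xy [-363.  -241.8] z 426.0 rot [-1.7995e+02  8.0000e-02  8.9720e+01] F [ 0.2 -0.7] -0.8 q [-56.  23.  16.  83.  -0.  26.] op 0.0003
(-50, 33.4, 345, 90) [0.6921 0.7794 0.201 ] [-0.0017  0.0026 -0.0092]
```

View pics/t3.png

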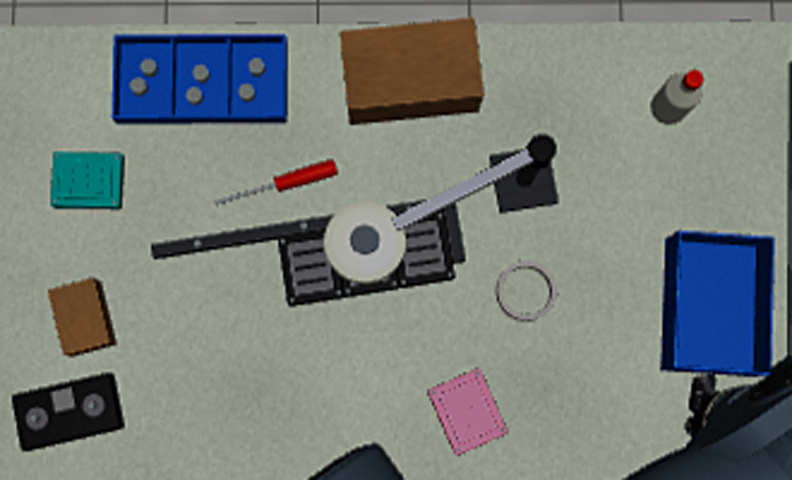

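The top view shows the row tight in the corner, the head's grey disc at (365,239) over the middle cover, and everything else in its original place. One last check of the head by ray before handing in.

```bash
python3 - <<'E'
from h import *
p,d,m=load('top3.npz'); x=sf(ray(m,(365/2.4+100-.3,239/2.4+80-.3),.2))[0]; print(x)
if np.hypot(*(x-[-52,126]))<8:
    from plant import env; print(env.hand_in())
E
```

```text
[-51.41282874 123.24124197]
the job is handed in; nothing more can be done
None
```

The three covers are in a tight row, flush against the rail and the end block, the lamp head is within about 3 mm of centre above the middle cover, and the job was handed in at about 21 s.

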